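Flip the job tag of the brass ring

ROBOT

A 6-joint arm with a two-finger parallel gripper is mounted at the origin on the work surface. World frame = base frame: x ahead of the robot, y to its left, z up, the work surface at z = 0. Lengths are in m, angles in rad, forces in N, time in s.
With the tool pointing down it reaches from about 0.275 to 0.825 m from the base axis. Payload 4.9 kg.
Tool frame: the origin (TCP) lies midway between the tips of the shut fingers; the grasp point (between the pads) lies 19 mm behind it (bot.grip_depth is the distance from the TCP to the grasp point, in m); y points along the fingers, x is the direction in which the jaws open and shut, and the axes are right-handed (so a half turn about y gives the same grasp; the last joint's range is limited). The gripper opens to 85 mm and grips with 20 to 120 N. Pads are 22 mm wide; open, the fingers measure 114 mm over their backs; the gripper's body (76 mm by 85 mm) begins 54 mm behind the grasp point. The pads swing forward as they close: fully open they stand 13 mm farther back than shut.
Start: joints at [-1.483, 0.326, -0.193, 1.052, 0, 1.437], TCP at [0.121, -0.537, 0.231] pointing down, gripper open.
Joint ranges: [-2.65, 2.65], [-0.97, 1.79], [-1.3, 1.35], [-1.93, 2.1], [-1.47, 1.37], [-3.14, 3.14]. Speed limits (rad/s): [2.57, 2.57, 3.14, 3.14, 3.14, 3.14].

INTERFACE

Orientations are given as a unit quaternion [w, x, y, z].
In Python, from cell import bot gives the robot as it stands. Calls block until the motion is done:
- bot.move_pose(position, orientation): joint-space move of the TCP to a pose.
- bot.move_linear(position, speed=0.15, rotation=None, until_force=None): straight line of the TCP; rotation=None keeps the orientation; speed is the mean speed in m/s. With until_force (N) it stops when the force on the tool has changed by that much, and returns True; else False.
- bot.goto_joints(angles): joint-space move.
- bot.set_gripper(opening, grasp_force=None): opening from 0.0 (shut) to 1.0 (fully open); grasp_force is the grip in N (None keeps the last); returns when the fingers have stopped.
- bot.wait(seconds).
- bot.solve_ik(position, orientation): joint angles nearest the present ones, or None.
- bot.camera(name): name is "scene" or "side" or "wrist"; returns the picture (384x512x3 uint8, red, green, blue); there is no depth.
- bot.calibration(name): a dict with "mtx" (3x3 intrinsics, pixels), "k1" (the pictures are not rectified: a ray, as slopes to the right and down, at radius r is drawn at 1 + k1 r^2 times it, then the intrinsics apply), "extrinsics" (4x4, takes a point from world to camera coordinates); the wrist camera has in their place "hand_eye" (4x4, takes a point from camera to tool coordinates, whose origin is the TCP and whose axes are the tool frame's). Camera axes: x right, y down, z forward; pixel columns grow to the right and rows downward; lengths in m; the calibration is good to about 2 mm. A picture is of the moment at which its call begins: read the wrist's pose just before it. calibration takes no time and is no camera call.
A pose or a line that the arm cannot do raises bot.PlanningError and nothing moves.
- bot.close_job(): hands the job in, once; it reports no verdict.
Trained networks look in the newest picture that a camera, given by its name, has taken for a name from the list of things; names that differ only in an ending like _2 or _b are one class to them, and where a whole thing is asked for, a point or a joint stands for the part that bears it (a point fixed in the world has none). Each returns a list of dicts, best first, with "confidence" (0 to 1); they miss things now and then, are a little off and sometimes report something else, mostly with a low value. They report only what shows in the picture. A call takes as long as a camera call. They do not tell look-alikes from the thing itself.
- bot.search_frame(camera, thing): "bbox" ([left, top, width, height] in pixels, round what is visible of it).
Readings, each from a call of its own:
- bot.read_clock(): time.
- bot.read_joint_positions(): joint angles.
- bot.read_joint_vel(): joint speeds.
- bot.read_joint_efforts(): joint torques, N m.
- bot.read_position(): TCP position.
- bot.read_tool_rot(): TCP orientation.
- bot.read_ft_force(): force on the tool from outside, world axes, zero at the start.
- bot.read_moment(): the same for the moment, N m.
- bot.read_gripper_width(): opening from 0.0 (shut) to 1.0 (fully open).
Only numpy, scipy, OpenCV 4.12 (cv2) and the standard library are available. Lean on these libraries where they do the work, as an engineer would, in place of code of your own. Each camera call takes 0.05 s, during which the arm holds its last target.

TASK

The job with the brass ring is finished: find the bay of the wooden job tray that holds the ring, and push the hinged wooden tag on the stand in front of that bay up and right over its pivot with the fingertips, until it lies level on the far side and shows its riveted face. Leave the other two tags as they are, do not lift or shove the stands, and leave the pieces in the tray and everything else on the bench where they are.

Things in the scene. Friction and masses are not known exactly. Their poses are not given: they have to be found in the camera images.
- stand_a: loose tag stand in front of the left bay, 1.5 kg: grey iron base 170 x 85 x 12 (x, y, z), two brass posts at y +-36 up to z 102 that carry the tag's pivot. Origin: centre of the base's underside; the pivot axis runs along the stand's y, 85 straight above the origin. Its x axis points away from the robot, to its bay, whose middle lies 165 further on
- tag_a (a joint): hinge of the dark wooden tag on stand_a: 0 = lies level towards the robot (the stand's -x), plain face up; 1.57 = stands upright; 3.14 = turned right over, level on the far side (+x), face with three brass rivets up. Stops at 0 and 3.14. It stays wherever it is left (hinge friction 0.035 N m, about 0.5 N at the free edge) and does not fall over by itself
- tag_a_edge (a point): middle of the free edge of tag_a; turns with it. The tag is 54 wide, 5 thick, flat from 10 to 75 from the pivot; its last 28 is a lip bent up by 65 degrees (at joint 0) to push on: straight across it jams, so go up and over along the arc. At joint 0 this edge is 87 from the pivot towards the robot and 25 above it, with 70 of free height under the tag
- bay_a (a point): centre of the floor of the left bay of the job tray (6 above the table)
- stand_b: loose tag stand in front of the middle bay, 1.5 kg: grey iron base 170 x 85 x 12 (x, y, z), two brass posts at y +-36 up to z 102 that carry the tag's pivot. Origin: centre of the base's underside; the pivot axis runs along the stand's y, 85 straight above the origin. Its x axis points away from the robot, to its bay, whose middle lies 165 further on
- tag_b (a joint): hinge of the dark wooden tag on stand_b: 0 = lies level towards the robot (the stand's -x), plain face up; 1.57 = stands upright; 3.14 = turned right over, level on the far side (+x), face with three brass rivets up. Stops at 0 and 3.14. It stays wherever it is left (hinge friction 0.035 N m, about 0.5 N at the free edge) and does not fall over by itself
- tag_b_edge (a point): middle of the free edge of tag_b; turns with it. The tag is 54 wide, 5 thick, flat from 10 to 75 from the pivot; its last 28 is a lip bent up by 65 degrees (at joint 0) to push on: straight across it jams, so go up and over along the arc. At joint 0 this edge is 87 from the pivot towards the robot and 25 above it, with 70 of free height under the tag
- bay_b (a point): centre of the floor of the middle bay of the job tray (6 above the table)
- stand_c: loose tag stand in front of the right bay, 1.5 kg: grey iron base 170 x 85 x 12 (x, y, z), two brass posts at y +-36 up to z 102 that carry the tag's pivot. Origin: centre of the base's underside; the pivot axis runs along the stand's y, 85 straight above the origin. Its x axis points away from the robot, to its bay, whose middle lies 165 further on
- tag_c (a joint): hinge of the dark wooden tag on stand_c: 0 = lies level towards the robot (the stand's -x), plain face up; 1.57 = stands upright; 3.14 = turned right over, level on the far side (+x), face with three brass rivets up. Stops at 0 and 3.14. It stays wherever it is left (hinge friction 0.035 N m, about 0.5 N at the free edge) and does not fall over by itself
- tag_c_edge (a point): middle of the free edge of tag_c; turns with it. The tag is 54 wide, 5 thick, flat from 10 to 75 from the pivot; its last 28 is a lip bent up by 65 degrees (at joint 0) to push on: straight across it jams, so go up and over along the arc. At joint 0 this edge is 87 from the pivot towards the robot and 25 above it, with 70 of free height under the tag
- bay_c (a point): centre of the floor of the right bay of the job tray (6 above the table)
- rack: fixed wooden job tray, 110 x 400 x 30 (x, y, z), walls 6, three bays side by side along its y at +130 (left), 0 and -130 (right). Origin: centre of its underside; x axis points away from the robot
- ring: brass ring, outside diameter 52, hole 36, 9 high, lying flat in one of the bays; origin: centre of its underside
- puck: solid wooden disc, diameter 44, 30 high, in another bay; origin: centre of its underside
- block: square wooden block 38 x 38 x 34, in the remaining bay; origin: centre of its underside
- glue: white glue bottle with cap, diameter 64, 150 high, standing left of the job tray; bystander; origin: centre of its underside
- spool: wooden thread spool, diameter 44, 50 high, standing left of the stands; bystander; origin: centre of its underside
- hammer: hammer lying at the far right; bystander; origin: its underside, along x
- jar: glass jar, diameter 60, 75 high, standing right of the job tray; bystander; origin: centre of its underside
- awl: awl with wooden handle, lying right of the stands; bystander; origin: its underside, along x
- tin: small round tin, diameter 26, 18 high, between the left and middle stands; bystander; origin: centre of its underside
- punch: steel punch, diameter 18, 40 high, standing between the middle and right stands; bystander; origin: centre of its underside
Things that resemble listed ones, but are neither listed nor needed, are in the scene too. What is shaped like the stand_a but blue or red is not meant.

How it is judged:
At the end, for the whole second after the job is handed in: The tag in front of the bay with the ring is turned over to more than 2.9 rad and at rest, the other two tags are below 0.5 rad, and the stands, the pieces in the tray and the bystanders are within 30 mm of where they were, the stands upright within 0.1 rad (((horizontal distance between bay_a and ring below 0.05 m and value of joint tag_a above 2.9 rad and velocity of joint tag_a between -0.1 and 0.1 rad/s and value of joint each of tag_b, tag_c below 0.5 rad) or (horizontal distance between bay_b and ring below 0.05 m and value of joint tag_b above 2.9 rad and velocity of joint tag_b between -0.1 and 0.1 rad/s and value of joint each of tag_a, tag_c below 0.5 rad) or (horizontal distance between bay_c and ring below 0.05 m and value of joint tag_c above 2.9 rad and velocity of joint tag_c between -0.1 and 0.1 rad/s and value of joint each of tag_a, tag_b below 0.5 rad)) and distance of each of stand_a, stand_b, stand_c, ring, puck, block, glue, spool, hammer, jar, awl, tin, punch from where it was at the start of the episode below 0.03 m and angle between each of stand_a, stand_b, stand_c's own z axis and vertical below 0.1 rad); the robot touches nothing.
It fails at once if a tag of another bay is flipped (beyond 0.6 rad) ((not (horizontal distance between bay_a and ring below 0.05 m) and value of joint tag_a above 0.6 rad) or (not (horizontal distance between bay_b and ring below 0.05 m) and value of joint tag_b above 0.6 rad) or (not (horizontal distance between bay_c and ring below 0.05 m) and value of joint tag_c above 0.6 rad)).
It fails at once if a tag stand is lifted (8 mm), tipped (0.15 rad) or shoved (30 mm) (height (world z) of any of stand_a, stand_b, stand_c above 0.008 m or angle between any of stand_a, stand_b, stand_c's own z axis and vertical above 0.15 rad or distance of any of stand_a, stand_b, stand_c from where it was at the start of the episode above 0.03 m).
It fails at once if a piece in the tray is lifted or moved by more than 20 mm (distance of any of ring, puck, block from where it was at the start of the episode above 0.02 m).
It fails at once if a bystander is moved by more than 30 mm (distance of any of glue, spool, hammer, jar, awl, tin, punch from where it was at the start of the episode above 0.03 m).
It also fails if it takes over 38 s, if anything falls off the work surface, if the arm or the gripper's body presses on something with over 40 N, if the wrist force passes 120 N, or if a joint passes its speed limit or range.

## Working session

There is one attempt and no reset: what is moved stays moved. The work goes in short steps, each a Python script; the robot and the scene stay as the last script left them, time stands still between calls to the robot, and variables do not carry over. Pictures are saved under pics/ and viewed, and the job is handed in when it is done.

```bash
ls; mkdir -p pics; python3 - <<'E'
from cell import bot
import cv2
for n in ("scene","side","wrist"):
    im=bot.camera(n); cv2.imwrite(f"pics/{n}0.png",im[:,:,::-1])
    c=bot.calibration(n); print(n,c)
for t in ("ring","stand_a"):
    for n in ("scene","side"): print(t,n,bot.search_frame(n,t))
print(bot.read_clock(), bot.read_tool_rot())
E
```

```text
pics
scene {'mtx': array([[375.92058165,   0.        , 257.19919497],
       [  0.        , 375.92058165, 192.64248201],
       [  0.        ,   0.        ,   1.        ]]), 'k1': -0.007295641901365685, 'extrinsics': array([[ 1.57950822e-01,  9.87446552e-01, -9.19314277e-04,
        -1.50925437e-01],
       [ 6.02780345e-01, -9.71573804e-02, -7.91969885e-01,
        -2.60240042e-01],
       [-7.82117250e-01,  1.24538150e-01, -6.10559462e-01,
         1.49387151e+00],
       [ 0.00000000e+00,  0.00000000e+00,  0.00000000e+00,
         1.00000000e+00]])}
side {'mtx': array([[422.59376702,   0.        , 263.89295814],
       [  0.        , 422.59376702, 185.52965015],
       [  0.        ,   0.        ,   1.        ]]), 'k1': -0.08762464332316568, 'extrinsics': array([[-0.8155527 , -0.57832576,  0.02032526,  0.49294071],
       [-0.4078334 ,  0.54949752, -0.72919434,  0.26046687],
       [ 0.41054319, -0.60298573, -0.68400475,  1.08631372],
       [ 0.        ,  0.        ,  0.        ,  1.        ]])}
wrist {'mtx': array([[344.01903052,   0.        , 250.1891621 ],
       [  0.        
[... 800 characters left out ...]
': [191.3, 162.8, 37.5, 81.2], 'confidence': 0.95}, {'bbox': [238.3, 167.4, 33.8, 72.1], 'confidence': 0.94}, {'bbox': [281.6, 143.1, 47.7, 37.4], 'confidence': 0.88}, {'bbox': [279.8, 168.0, 42.5, 71.2], 'confidence': 0.8}]
stand_a side [{'bbox': [264.7, 229.6, 44.3, 87.7], 'confidence': 0.96}, {'bbox': [233.7, 179.7, 56.9, 44.4], 'confidence': 0.95}, {'bbox': [262.9, 153.7, 60.2, 48.3], 'confidence': 0.81}, {'bbox': [157.2, 276.8, 50.0, 64.0], 'confidence': 0.77}, {'bbox': [170.7, 139.6, 107.5, 80.2], 'confidence': 0.72}, {'bbox': [226.2, 202.2, 37.1, 22.5], 'confidence': 0.59}, {'bbox': [203.2, 193.2, 60.4, 57.1], 'confidence': 0.57}]
0.35 [ 0.55237542 -0.5521731   0.44167467 -0.44148584]
```

View pics/scene0.png

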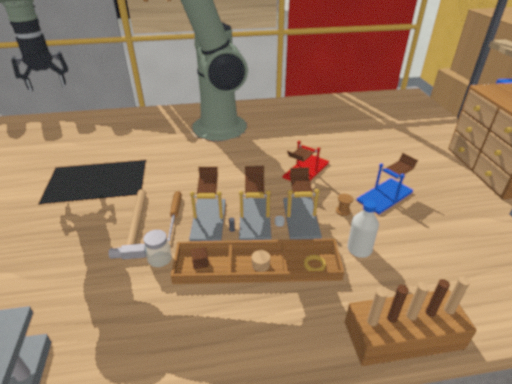

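View pics/side0.png

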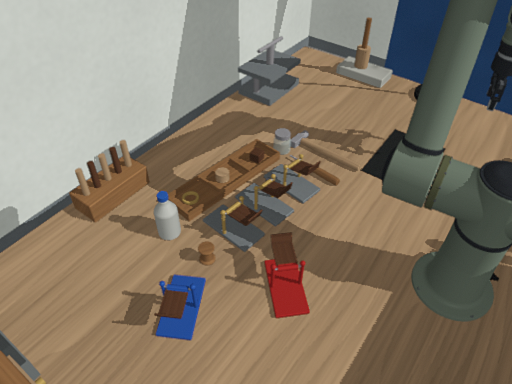

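```bash
python3 - <<'E'
import cv2
a=cv2.imread("pics/scene0.png")[135:285,180:380]; cv2.imwrite("pics/s1.png",cv2.resize(a,None,fx=4,fy=4,interpolation=cv2.INTER_CUBIC))
a=cv2.imread("pics/side0.png")[130:330,130:330]; cv2.imwrite("pics/d1.png",cv2.resize(a,None,fx=3,fy=3,interpolation=cv2.INTER_CUBIC))
E
```

```text
(no output)
```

View pics/s1.png

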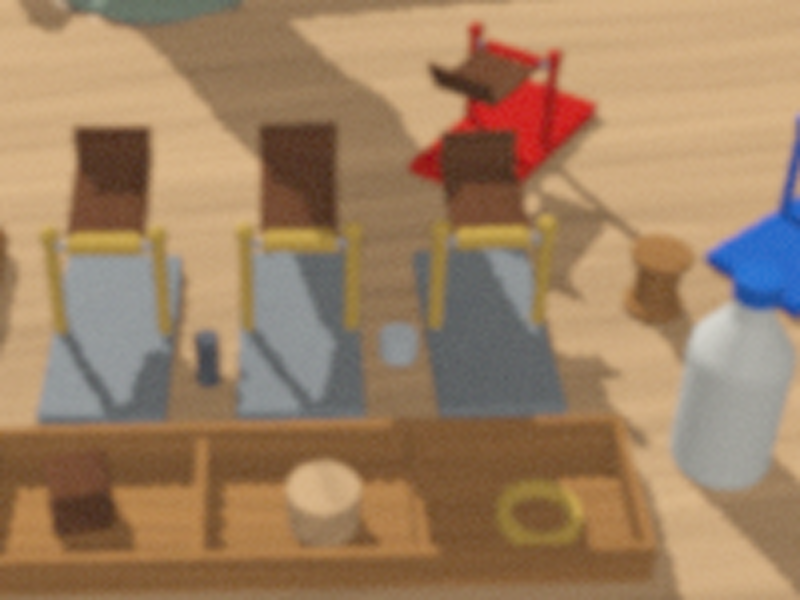

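View pics/d1.png

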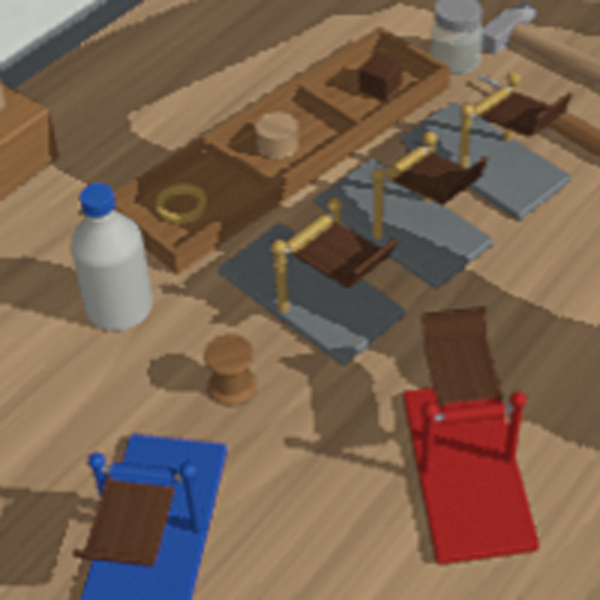

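The ring shows at scene pixel (315,263) and side pixel (190,197). The scene camera faces the robot, so image right is +y, which makes this the left bay (bay_a). Three stands near it could be meant:
- **Grey stand:** scene (303,205), side (245,210). It stands directly in front of the ring's bay, so it fits.
- **Red stand:** scene (307,163). It's a look-alike.
- **Blue stand:** scene (385,185). Also a look-alike.

The enlarged crops confirm this. Next I'll measure its pose.

```bash
cat > h.py <<'E'
import numpy as np, cv2
from scipy.optimize import least_squares
def proj(c,P):
    E=c["extrinsics"]; p=np.atleast_2d(P)@E[:3,:3].T+E[:3,3]; s=p[:,:2]/p[:,2:]
    s=s*(1+c["k1"]*(s**2).sum(1,keepdims=True)); return s*c["mtx"][0,0]+c["mtx"][:2,2]
def tri(c1,u1,c2,u2):
    r=least_squares(lambda X:np.r_[proj(c1,X)[0]-u1,proj(c2,X)[0]-u2],[.5,0,.05]); return r.x,np.abs(r.fun).max()
E
python3 - <<'E'
from cell import bot; from h import *
S,D=bot.calibration("scene"),bot.calibration("side")
s=lambda x,y:np.array([x/4+180,y/4+135])-.375; d=lambda x,y:np.array([x/3+130,y/3+130])-.333
def pr(n,a,b): print(n,*[np.round(v,4) for v in tri(S,a,D,b)])
pr("post R(-y)",s(439,226),d(334,206)); pr("post L",s(546,223),d(279,247))
pr("ring",s(540,513),d(181,203)); pr("puck",s(324,475),d(278,128))
pr("base far -y",s(439,415),d(278,226)); pr("base far +y",s(566,407),d(220,270))
pr("tag_a free edge -y",s(445,133),d(397,240)); pr("tag_a free +y",s(517,133),d(349,283))
pr("red post1",s(476,30),d(520,400)); pr("red post2",s(554,55),d(432,410))
pr("spool top",s(662,247),d(229,347)); pr("b post-",s(244,230),d(431,138)); pr("b post+",s(353,228),d(380,173))
# fit pose
h=.085
M=np.array([[0,-.036,.102],[0,.036,.102],[.085,-.0425,.012],[.085,.0425,.012],[-.087,-.027,.110],[-.087,.027,.110]])
us=[s(439,226),s(546,223),s(439,412),s(566,405),s(445,133),s(517,133)]
ud=[d(334,206),d(279,247),d(278,226),d(220,269),d(397,240),d(349,283)]
def f(q):
    c,n=np.cos(q[2]),np.sin(q[2]); P=M@np.array([[c,n,0],[-n,c,0],[0,0,1]])+[q[0],q[1],0]
    return np.r_[(proj(S,P)-us).ravel(),(proj(D,P)-ud).ravel()]
r=least_squares(f,[.55,.13,0],loss='soft_l1'); print(r.x,np.round(f(r.x).reshape(2,-1,2),1).tolist())
E
```

```text
post R(-y) [0.5782 0.1481 0.0977] 0.365
post L [0.586  0.219  0.0979] 0.2004
ring [0.7594 0.1725 0.0128] 0.1636
puck [0.733  0.0448 0.0392] 0.4258
base far -y [0.6626 0.1332 0.0071] 0.3209
base far +y [0.6694 0.2159 0.0091] 0.2774
tag_a free edge -y [0.4965 0.1675 0.1177] 0.6026
tag_a free +y [0.5017 0.2236 0.112 ] 1.1124
red post1 [0.3255 0.235  0.0963] 0.2823
red post2 [0.3764 0.2853 0.0979] 0.1312
spool top [0.5723 0.3093 0.0563] 0.3342
b post- [0.5601 0.0185 0.0973] 0.0844
b post+ [0.5703 0.0898 0.0983] 0.2384
[ 0.58247091  0.18468767 -0.11919819] [[[0.7, -1.1], [0.9, -1.0], [-0.0, -0.6], [0.5, 0.2], [-0.8, 1.2], [0.2, 0.8]], [[0.2, -1.1], [-0.4, -1.0], [0.6, -1.3], [-1.2, -0.4], [0.3, 3.1], [2.2, -0.0]]]
```

```bash
python3 - <<'E'
from cell import bot; from h import *
S,D=bot.calibration("scene"),bot.calibration("side")
s=lambda x,y:np.array([x/4+180,y/4+135])-.375; d=lambda x,y:np.array([x/3+130,y/3+130])-.333
def pr(n,a,b): print(n,*[np.round(v,4) for v in tri(S,a,D,b)])
pr("red tag edge",s(461,85),d(455,312)); pr("red e1",s(432,66),d(486,309));pr("red e2",s(490,103),d(424,314))
pr("b tag edge -y",s(262,125),d(486,160)); pr("b tag +y",s(336,124),d(440,200))
pr("tin top",s(399,330),d(0,0))
# IK check along arc
from scipy.spatial.transform import Rotation as R
def q(p,yaw):
    y=np.array([np.cos(p)*np.cos(yaw),np.cos(p)*np.sin(yaw),-np.sin(p)]); z=np.array([np.sin(p)*np.cos(yaw),np.sin(p)*np.sin(yaw),np.cos(p)])
    m=np.c_[np.cross(y,z),y,z]; a=R.from_matrix(m).as_quat(); return a[[3,0,1,2]]
piv=np.array([.582,.184,.085]); ys=-.11
for yaw in (0.3,0.15,0.0,-.11):
  for th,p in ((0,0),(0,15),(0,25),(0,35),(45,35),(90,50),(135,65),(180,80)):
    t=np.radians(th); r=.063; off=-.014
    l=np.array([-r*np.cos(t)+off*np.sin(t), 0, r*np.sin(t)+off*np.cos(t)])
    P=piv+[l[0]*np.cos(ys),l[0]*np.sin(ys),l[2]]
    for sgn in (0,):
      k=bot.solve_ik(P,q(np.radians(p),yaw)); print(yaw,th,p,np.round(P,3),None if k is None else np.round(k,2))
E
```

```text
red tag edge [0.4155 0.1978 0.1053] 1.0762
red e1 [0.394  0.1816 0.1096] 0.6023
red e2 [0.4372 0.2137 0.102 ] 1.4611
b tag edge -y [0.4834 0.0418 0.128 ] 0.0186
b tag +y [0.4897 0.0986 0.1225] 2.063
tin top [0.8726 0.0996 0.2413] 40.8337
0.3 0 0 [0.519 0.191 0.071] None
0.3 0 15 [0.519 0.191 0.071] None
0.3 0 25 [0.519 0.191 0.071] None
0.3 0 35 [0.519 0.191 0.071] None
0.3 45 35 [0.528 0.19  0.12 ] None
0.3 90 50 [0.568 0.186 0.148] [ 0.14  0.19 -0.97 -0.28  0.1   3.02]
0.3 135 65 [0.616 0.18  0.139] [ 0.14  0.31 -0.59  0.23  0.07  2.99]
0.3 180 80 [0.645 0.177 0.099] [ 0.15  0.53 -0.25  0.61  0.03  2.99]
0.15 0 0 [0.519 0.191 0.071] None
0.15 0 15 [0.519 0.191 0.071] None
0.15 0 25 [0.519 0.191 0.071] None
0.15 0 35 [0.519 0.191 0.071] None
0.15 45 35 [0.528 0.19  0.12 ] None
0.15 90 50 [0.568 0.186 0.148] [ 0.21  0.19 -0.96 -0.28 -0.04 -3.09]
0.15 135 65 [0.616 0.18  0.139] [ 0.17  0.32 -0.59  0.23 -0.01 -3.12]
0.15 180 80 [0.645 0.177 0.099] [ 0.16  0.53 -0.25  0.61 -0.   -3.13]
0.0 0 0 [0.519 0.191 0.071] None
0.0 0 15 [0.519 0.191 0.071] None
0.0 0 25 [0.519 0.191 0.071] None
0.0 0 35 [0.519 0.191 0.071] None
0.0 45 35 [0.528 0.19  0.12 ] [ 0.38  0.44 -1.26 -1.06 -0.31 -2.92]
0.0 90 50 [0.568 0.186 0.148] [ 0.28  0.21 -0.93 -0.25 -0.18 -2.92]
0.0 135 65 [0.616 0.18  0.139] [ 0.21  0.32 -0.57  0.24 -0.09 -2.95]
0.0 180 80 [0.645 0.177 0.099] [ 0.17  0.53 -0.25  0.62 -0.03 -2.97]
-0.11 0 0 [0.519 0.191 0.071] None
-0.11 0 15 [0.519 0.191 0.071] None
-0.11 0 25 [0.519 0.191 0.071] None
-0.11 0 35 [0.519 0.191 0.071] [ 0.46  0.62 -1.24 -1.17 -0.46 -2.79]
-0.11 45 35 [0.528 0.19  0.12 ] [ 0.45  0.43 -1.21 -0.95 -0.45 -2.8 ]
-0.11 90 50 [0.568 0.186 0.148] [ 0.33  0.23 -0.9  -0.2  -0.28 -2.79]
-0.11 135 65 [0.616 0.18  0.139] [ 0.24  0.33 -0.56  0.27 -0.14 -2.82]
-0.11 180 80 [0.645 0.177 0.099] [ 0.18  0.54 -0.24  0.62 -0.05 -2.86]
```

The red stand's tag edge is at about (0.415, 0.198, 0.105), just behind stand_a on the robot side. That blocks a flat approach from below, so I'll keep the tool steep (pitch 78°), push on the lip and bend, and follow the arc.

```bash
cat >> h.py <<'E'
from scipy.spatial.transform import Rotation as R
def q(p,yaw):
    y=np.array([np.cos(p)*np.cos(yaw),np.cos(p)*np.sin(yaw),-np.sin(p)]); z=np.array([np.sin(p)*np.cos(yaw),np.sin(p)*np.sin(yaw),np.cos(p)])
    a=R.from_matrix(np.c_[np.cross(y,z),y,z]).as_quat(); return a[[3,0,1,2]]
piv=np.array([.582,.184,.085]); YS=-.11
def W(x,z): return piv+[x*np.cos(YS),x*np.sin(YS),z]
Q=q(np.radians(78),YS)
def path(th):
    t=np.radians(th)
    if th<=90: return W(-.077*np.cos(t)-.003*np.sin(t)-.010, .077*np.sin(t)-.003*np.cos(t)-.012)
    o=-(.0135+(.002-.0135)*(th-90)/90); r=.065
    return W(-r*np.cos(t)+o*np.sin(t), r*np.sin(t)+o*np.cos(t))
E
python3 - <<'E'
from cell import bot; from h import *
for P in [W(-.115,.16),W(-.115,-.012)]+[path(t) for t in range(0,181,30)]:
    k=bot.solve_ik(P,Q); print(np.round(P,3),None if k is None else np.round(k,2))
bot.set_gripper(0.0)
bot.move_pose(W(-.115,.16),Q)
print(bot.read_clock(),bot.read_position(),bot.read_joint_positions())
for n in("scene","side"): cv2.imwrite(f"pics/{n}2.png",cv2.resize(bot.camera(n)[110:310,130:380,::-1],None,fx=3,fy=3,interpolation=cv2.INTER_CUBIC))
E
```

```text
[0.468 0.197 0.245] [ 0.3   0.1  -0.47  0.81 -0.08 -2.74]
[0.468 0.197 0.073] [ 0.3   0.32 -0.71  0.35 -0.08 -2.74]
[0.496 0.194 0.07 ] [ 0.28  0.36 -0.66  0.36 -0.08 -2.76]
[0.504 0.193 0.109] [ 0.27  0.31 -0.6   0.47 -0.08 -2.77]
[0.531 0.19  0.138] [ 0.25  0.31 -0.51  0.56 -0.07 -2.79]
[0.569 0.185 0.15 ] [ 0.23  0.35 -0.41  0.61 -0.07 -2.81]
[0.606 0.181 0.146] [ 0.21  0.41 -0.33  0.64 -0.06 -2.83]
[0.635 0.178 0.123] [ 0.19  0.48 -0.28  0.61 -0.06 -2.85]
[0.647 0.177 0.087] [ 0.18  0.54 -0.29  0.55 -0.06 -2.85]
4.5917 [0.46786817 0.19632551 0.24499873] [ 0.30205598  0.10119589 -0.46957472  0.80773185 -0.08358189 -2.73685715]
```

View pics/side2.png

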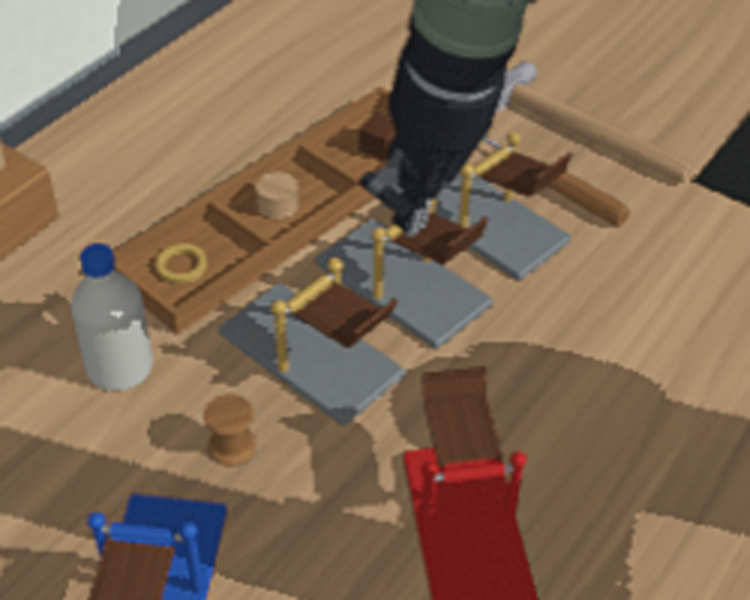

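View pics/scene2.png

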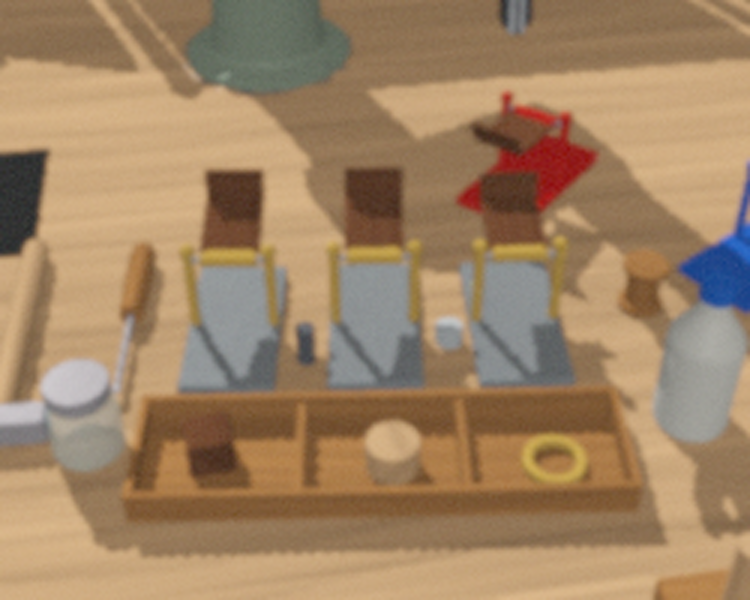

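Both pictures show the tool clear above the gap. The ring is in bay_a (scene crop 555,460) and tag_a is in front of it (crop 512,205). Next I'll descend between the tag's lip and the red tag, then start the arc.

```bash
python3 - <<'E'
from cell import bot; from h import *
print(bot.move_linear(W(-.108,.16),speed=.1))
if bot.move_linear(W(-.108,-.012),speed=.12,until_force=4): print("HIT",bot.read_position(),bot.read_ft_force()); raise SystemExit
print(bot.read_ft_force())
for th in (0,12,24,36):
    h=bot.move_linear(path(th),speed=.06,until_force=8); print(th,h,np.round(bot.read_ft_force(),2),np.round(bot.read_position()-path(th),4))
    if h: break
print(bot.read_clock())
for n in("scene","side"): cv2.imwrite(f"pics/{n}3.png",cv2.resize(bot.camera(n)[110:310,130:380,::-1],None,fx=3,fy=3,interpolation=cv2.INTER_CUBIC))
E
```

```text
False
[0.1481098  0.32280205 0.24785289]
0 False [0.91 0.95 0.33] [ 0.0004 -0.0002 -0.0001]
12 False [ 0.48 -0.14  0.16] [0.0004 0.0002 0.0007]
24 False [-4.44  0.21  0.56] [-0.001  -0.0002 -0.0001]
36 False [-7.44  0.86  4.43] [-0.0012  0.0003  0.    ]
8.275
```

View pics/side3.png

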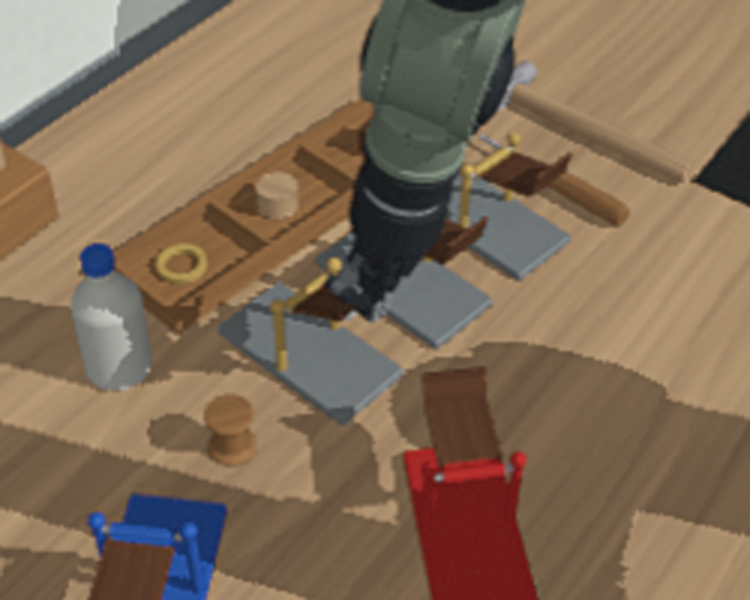

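View pics/scene3.png

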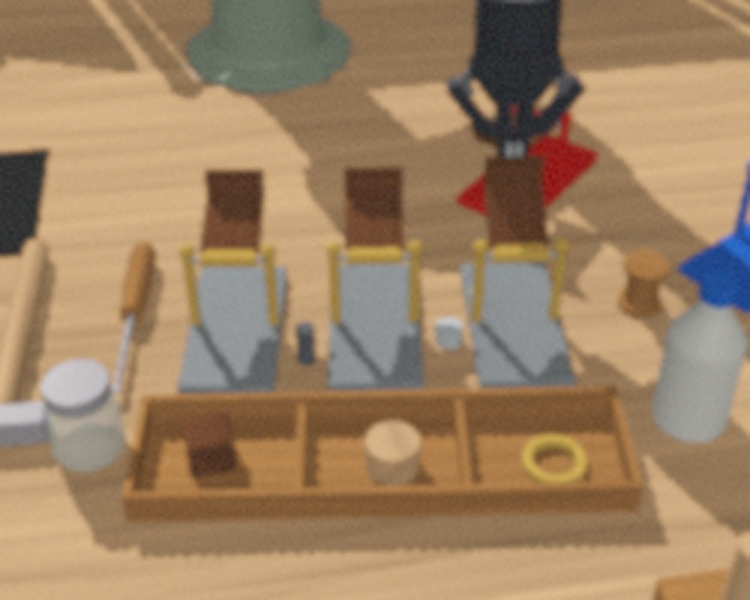

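```bash
python3 - <<'E'
from cell import bot; from h import *
S=bot.calibration("scene")
for th in range(0,60,6):
    t=np.radians(th)
    f=lambda x,z:W(x*np.cos(t)+z*np.sin(t),-x*np.sin(t)+z*np.cos(t))
    g=lambda P:np.round((proj(S,P)[0]-[130,110])*3+1,0)
    print(th,g(f(-.087,.025)),g(f(-.075,0)))
print(g(bot.read_position()),(bot.read_position()-piv))
cv2.imwrite("pics/s4.png",cv2.resize(bot.camera("scene")[125:205,270:340,::-1],None,fx=7,fy=7,interpolation=cv2.INTER_CUBIC))
cv2.imwrite("pics/d4.png",cv2.resize(bot.camera("side")[185:245,210:280,::-1],None,fx=8,fy=8,interpolation=cv2.INTER_CUBIC))
E
```

```text
0 [508. 177.] [508. 206.]
6 [509. 171.] [509. 200.]
12 [510. 166.] [509. 194.]
18 [512. 162.] [510. 188.]
24 [513. 158.] [511. 184.]
30 [515. 155.] [512. 179.]
36 [516. 154.] [513. 176.]
42 [518. 154.] [515. 174.]
48 [520. 154.] [516. 172.]
54 [522. 156.] [517. 171.]
[510. 179.] [-0.07487019  0.00839923  0.03074804]
```

View pics/s4.png

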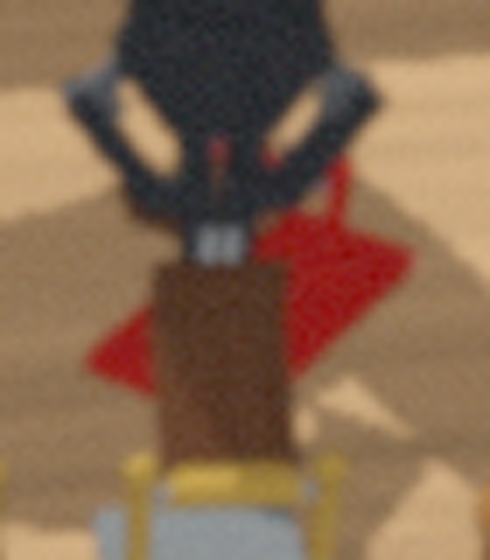

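View pics/d4.png

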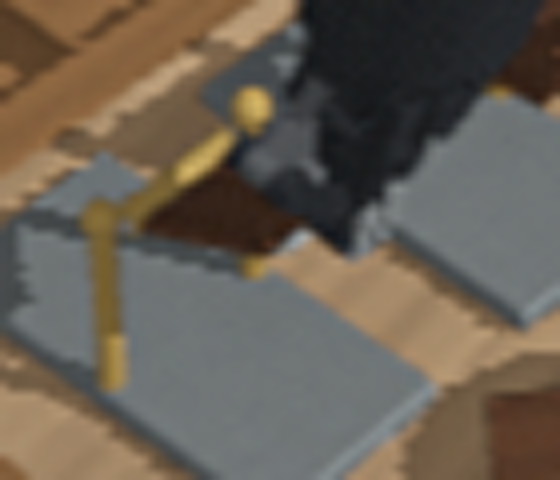

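The scene view puts the tag at about 24°. The tip sits right at the bend level and the force is pushing nearly radially, towards a jam. I'll back off, go lower and tilt the tool to about 55° so it hooks under the bend and lifts nearly tangentially. The gripper is now high enough to clear the red tag.

```bash
cat >> h.py <<'E'
def pitch(th): return np.radians(55 if th<=90 else 55+(th-90)/90*23)
def path2(th):
    t=np.radians(th); p=pitch(th)
    if th<=50:
        return W(-.077*np.cos(t)-.003*np.sin(t)+.012*np.cos(p)-.005*np.sin(p), .077*np.sin(t)-.003*np.cos(t)-.012*np.sin(p)-.005*np.cos(p))
    o=-.0075 if th<110 else -.0075+.0055*(th-110)/70
    r=.063
    return W(-r*np.cos(t)+o*np.sin(t), r*np.sin(t)+o*np.cos(t))
E
python3 - <<'E'
from cell import bot; from h import *
def go(P,p,sp=.08,uf=8):
    h=bot.move_linear(P,speed=sp,rotation=q(p,YS),until_force=uf); print(h,np.round(P-piv,3),np.round(np.degrees(p)),np.round(bot.read_ft_force(),2)); return h
r=np.radians
bot.move_linear(W(-.092,.022),speed=.08); print(bot.read_ft_force())
for a,b,c in((-.088,.008,66),(-.080,.006,58)):
    if go(W(a,b),r(c)): raise SystemExit
for th in (15,25,35,45,55):
    if go(path2(th),pitch(th),.06): break
print(bot.read_clock())
for n in("scene","side"): cv2.imwrite(f"pics/{n}5.png",cv2.resize(bot.camera(n)[110:310,130:380,::-1],None,fx=3,fy=3,interpolation=cv2.INTER_CUBIC))
E
```

```text
[ 0.15504889  0.16317248 -0.27047844]
False [-0.087  0.01   0.008] 66.0 [0.31 0.1  0.48]
False [-0.08   0.009  0.006] 58.0 [ 1.01 -0.12 -0.32]
False [-0.072  0.008  0.004] 55.0 [-0.17  0.27 -0.27]
False [-0.068  0.007  0.017] 55.0 [-0.67 -0.12 -0.66]
False [-0.062  0.007  0.029] 55.0 [-0.87 -0.51 -0.83]
False [-0.053  0.006  0.04 ] 55.0 [-0.66  0.44  0.07]
False [-0.042  0.005  0.047] 55.0 [-0.96  0.55 -0.19]
11.4667
```

View pics/side5.png

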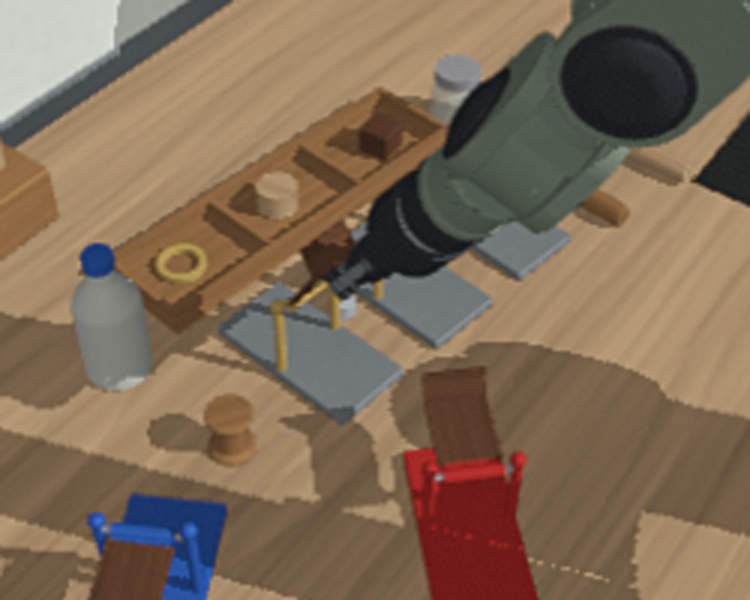

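View pics/scene5.png

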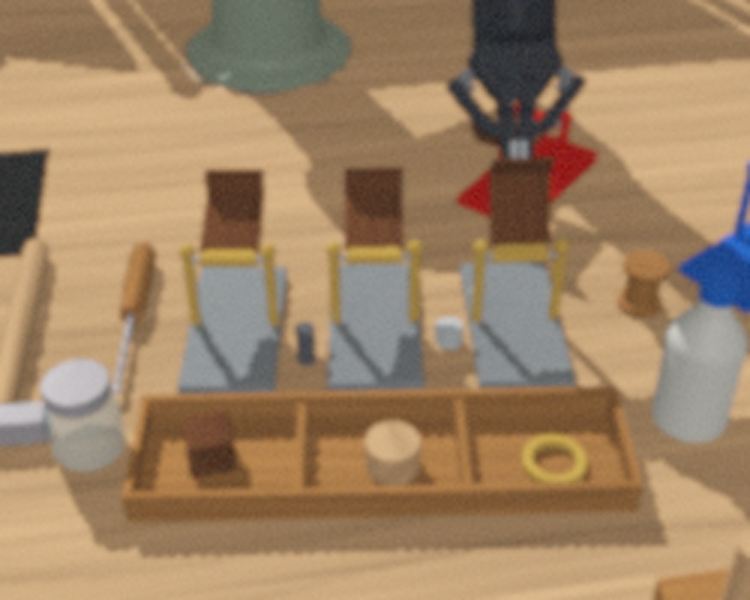

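The tag is up at roughly 60° and the forces are under 1 N. Stand_a hasn't moved (base edge still at scene crop 480–575, 385). I'll continue over the top.

```bash
python3 - <<'E'
from cell import bot; from h import *
for th in (65,77,90,102,114,126,138,150,160,168,174):
    P=path2(th)
    h=bot.move_linear(P,speed=.07,rotation=q(pitch(th),YS),until_force=8); print(th,h,np.round(P-piv,3),np.round(bot.read_ft_force(),2))
    if h: break
print(bot.read_clock())
for n in("scene","side"): cv2.imwrite(f"pics/{n}6.png",cv2.resize(bot.camera(n)[110:310,130:380,::-1],None,fx=3,fy=3,interpolation=cv2.INTER_CUBIC))
E
```

```text
65 False [-0.033  0.004  0.054] [-0.35 -0.01  0.03]
77 False [-0.021  0.002  0.06 ] [-0.47 -0.78 -0.11]
90 False [-0.007  0.001  0.063] [-0.9   0.03 -0.61]
102 False [ 0.006 -0.001  0.063] [-0.42  0.92 -0.58]
114 False [ 0.019 -0.002  0.06 ] [-0.27  0.19 -0.5 ]
126 False [ 0.032 -0.004  0.055] [ 0.26 -0.4   0.67]
138 False [ 0.043 -0.005  0.046] [0.15 0.01 0.7 ]
150 False [ 0.052 -0.006  0.035] [-0.53  0.32 -0.24]
160 False [ 0.058 -0.006  0.025] [ 0.31 -1.12 -0.58]
168 False [ 0.061 -0.007  0.016] [-0.21  0.55  0.23]
174 False [ 0.062 -0.007  0.009] [-0.55  0.36  0.05]
15.1583
```

View pics/side6.png

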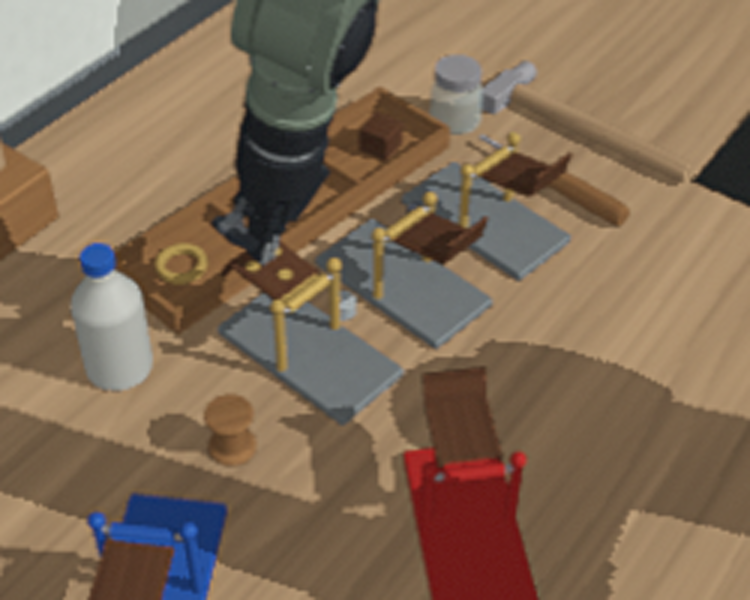

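View pics/scene6.png

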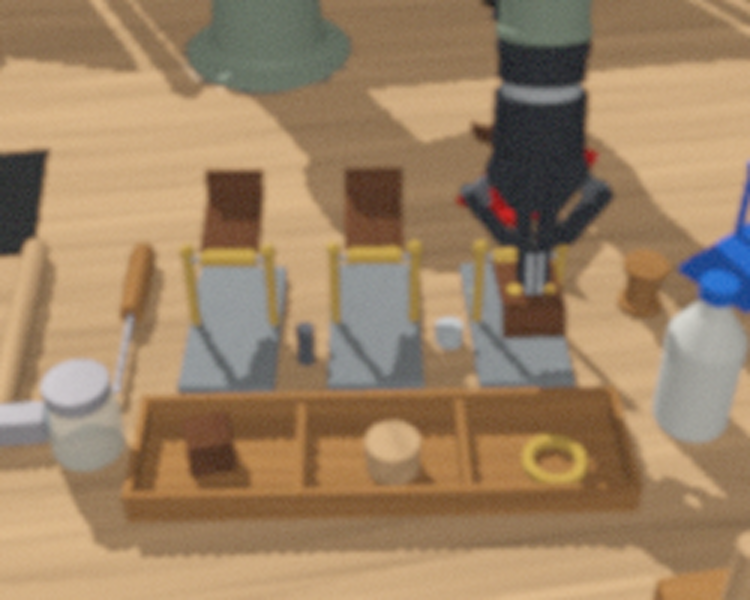

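The tag is over on the far side with its rivets up. I'll press down gently until it reaches the stop, then retract upwards.

```bash
python3 - <<'E'
from cell import bot; from h import *
h=bot.move_linear(W(.063,-.010),speed=.03,until_force=4); print(h,bot.read_position()-piv,bot.read_ft_force())
bot.move_linear(bot.read_position()+[0,0,.12],speed=.12)
bot.move_pose(W(-.12,.2),Q)
bot.wait(.3)
print(bot.read_clock(),bot.read_ft_force())
for n in("scene","side"): cv2.imwrite(f"pics/{n}7.png",cv2.resize(bot.camera(n)[110:310,130:380,::-1],None,fx=3,fy=3,interpolation=cv2.INTER_CUBIC))
g=lambda P:np.round((proj(bot.calibration("side"),P)[0]-[130,110])*3+1,0)
gs=lambda P:np.round((proj(bot.calibration("scene"),P)[0]-[130,110])*3+1,0)
for th in (150,160,166,172,180):
    t=np.radians(th); a,b=-.087*np.cos(t)+.025*np.sin(t),.087*np.sin(t)+.025*np.cos(t)
    c,d=-.075*np.cos(t),.075*np.sin(t)
    print(th,"edge",g(W(a,b)),gs(W(a,b)),"bend",g(W(c,d)),gs(W(c,d)))
E
```

```text
True [ 0.06263133 -0.00673846  0.00405884] [-2.11800338  0.2270371   6.38651426]
17.8833 [ 0.36921933 -0.61443349 -0.48601176]
150 edge [240. 233.] [537. 300.] bend [256. 233.] [534. 267.]
160 edge [240. 244.] [536. 316.] bend [253. 239.] [534. 283.]
166 edge [240. 251.] [535. 325.] bend [252. 244.] [534. 291.]
172 edge [242. 259.] [534. 332.] bend [251. 249.] [533. 300.]
180 edge [244. 269.] [532. 341.] bend [251. 257.] [532. 310.]
```

View pics/side7.png

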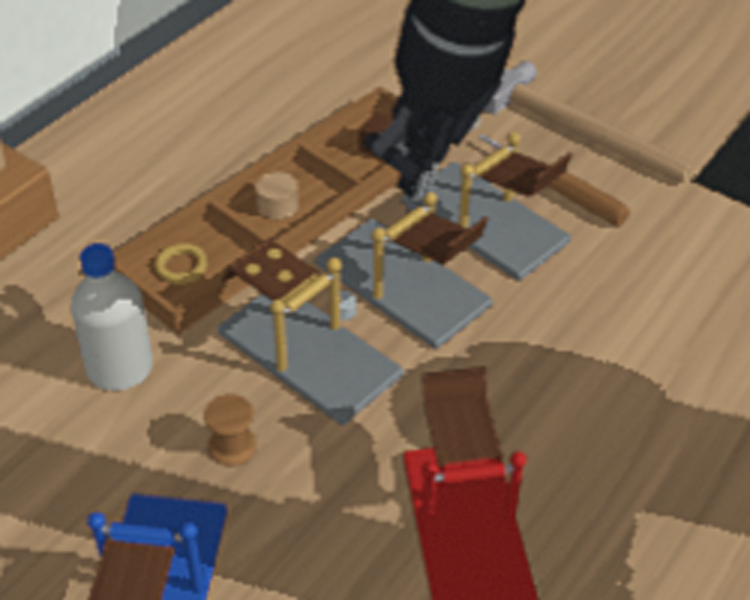

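View pics/scene7.png

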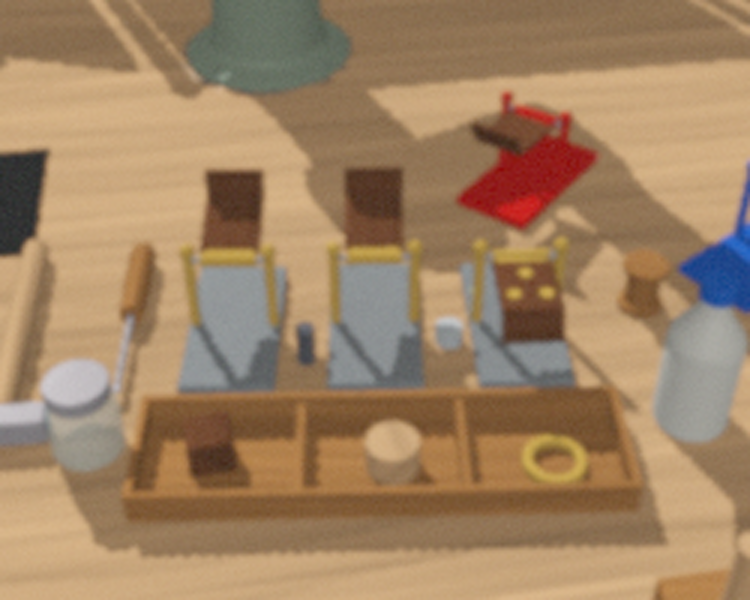

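The scene picture shows the riveted tag's free edge at crop (533,341), and the model predicts (532,341) for 180°. The other two tags, the stands, the tray pieces and the bystanders sit where they were. I'll hand it in.

```bash
python3 -c "
from cell import bot
bot.close_job(); print(bot.read_clock())"
```

```text
the job is handed in; nothing more can be done
the job is handed in; nothing more can be done
```

The ring was in the left bay, so I turned tag_a right over and handed the job in at about 18 s of the 38 s allowed.

- **First push:** it nearly jammed at about 24°, with up to 8.7 N on the tool. I backed off, went lower and tilted the tool to hook under the bend. The rest of the arc took about 1 N.
- **Final press:** I pressed the tag gently onto its stop, which read about 6.7 N.
- **Last checks:** the tag's free edge matched the predicted 180° position within about 1 pixel in the enlarged scene picture, rivets up. By eye in the pictures, the other two tags, the stands, the tray pieces and the bystanders had not visibly moved. The arm was clear of everything. No check failed, but I judged the tag angle from pictures only and the job gives no verdict.

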